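# Refit the sprung idler and zero the tracking wheel of a chisel linisher

## Task

Take the orange sprung idler roller from its wooden cradle and fit it in the green linisher: compress its spring plunger so that it passes between the two cheeks, and let it spring out so that one end pin sits fully home in each cheek's recess and the roller stays there by itself (either way round). Then turn the aluminium tracking wheel by its rim until the black mark points at the red pointer, and let go. Leave the pot, the mallet and the chisel where they are.

Things in the scene. Friction and masses are not known exactly. Their poses are not given: they have to be found in the camera images.
- roller: Sprung idler, 0.33 kg: orange cylinder 36 mm in diameter, 116 mm long, origin at its centre, own y along its axis towards the sprung end (x, z rolled any way). 10 mm pins with round ends: at -y a fixed brass stub 18 mm out; at +y a sprung steel plunger 44 mm out. 178 mm overall, 151 mm fully compressed. Axis starts level, 50 mm above the table. Grip across the middle of the orange part.
- plunger (a joint): How far the plunger is pushed into the roller, m: 0 at rest, 0.027 fully in. Pushing starts at 3 N and rises by 0.3 N per mm (11 N fully in). 0.008 when the roller is properly seated with both pins at the bottom of their recesses.
- plunger_tip (a point): The very end of the steel sprung pin: 102 mm from the roller's origin along its +y, less the plunger's travel.
- stub_tip (a point): The very end of the brass fixed pin: 76 mm from the roller's origin along its -y.
- linisher: Green belt sander, belt off, fixed. Origin under the idler place at table height; x away from the robot at yaw 0, y to the left cheek. Deck x -150..210, y -105..105, 20 mm high. Cheeks: 50 mm wide in x, 16 mm thick, tops 82 mm high with a yellow line over the recess; inner faces at y = -75 and +75, 150 mm apart. Behind: platen x 75..105, 80 mm high; drum x 117..193, 108 mm high.
- seat (a point): Midway between the recesses on the idler's axis, 70 mm above the table; axes as the linisher's. Seated, the roller lies along y, its centre 9 mm from here towards the stub's cheek. Even fully compressed it is longer than the gap: plunger into one recess first, roller tilted (stub end about 16 degrees up), compress, lower the stub, let it out into the other recess.
- recess_left (a point): Centre of the mouth of the recess in the inner face of the left (+y) cheek: square, 14 x 14 mm, 10 mm deep, closed at bottom and sides, yellow frame, centre 70 mm above the table.
- recess_right (a point): The same, in the right (-y) cheek.
- tracking_wheel (a joint): Angle of the tracking wheel in rad, growing counter-clockwise seen from above, limits -2.6 and 2.6; 0 when its black mark points at the red pointer. It starts between 0.6 and 1.3. It is stiff (0.05 N m) and stays where left.
- wheel_grip (a point): Centre of the tracking wheel at mid thickness, 58 mm above the table, 105 mm in front (-x) of the idler's axis. The wheel is an aluminium disc lying flat, 56 mm in diameter and 16 mm thick, top 66 mm above the table, on a thin post on the deck; gripped across its rim from above.
- wheel_mark (a point): Outer part of the black line on the wheel's top, 26 mm from the wheel's axis; turns with the wheel.
- pointer_tip (a point): Tip of the fixed red pointer, on the -x side of the wheel, 33 mm from its axis and level with its top. The pointer is 6 mm wide and runs 16 mm outwards: keep the fingers off that side.
- cradle: Wooden cradle fixed to the table, base 90 x 130 x 12 mm; origin under its centre, roller along its y. Two V rests, 10 mm thick, 40 mm either side of its centre, whose tops are 47 mm high; between them the roller hangs free, so the fingers can go in beside it there.
- pot: White pot of stone chips, 94 mm in diameter, 100 mm high, loose; origin under its centre. Leave alone.
- mallet: Mason's dummy mallet standing on its dark iron head (72 mm wide), wooden handle up, 208 mm high, loose; origin under its centre. Leave alone.
- chisel: Stone chisel 205 mm long, 16 mm high, lying on the table along its own y, blade to +y, loose; origin under its shank. Leave alone.

How it is judged:
On the way, in this order (a step that is already met when the one before it is completed fails the run):
1. the roller sits with one pin in each recess, held by its spring (x of roller in the frame of linisher between -0.005 and 0.005 m and z of roller in the frame of linisher between 0.064 and 0.076 m and y of roller in the frame of linisher between -0.016 and 0.016 m and angle between the y axis of roller and the y axis of linisher, either way round below 0.06 rad and value of joint plunger between 0.003 and 0.013 m), for 0.2 s.
2. the tracking wheel's mark points at the pointer while the roller stays seated (all of step 1 and value of joint tracking_wheel between -0.12 and 0.12 rad), for 0.2 s.
At the end, for the whole second after the job is handed in: Roller at rest between the cheeks, either way round: centre within 5 mm in x, 6 mm in height of the recess axis, 16 mm of midway along it; axis within 0.06 rad; plunger pushed in 3 to 13 mm. Tracking wheel still, within 0.12 rad of its mark (all of step 2 and linear speed of roller below 0.02 m/s and velocity of joint tracking_wheel between -0.05 and 0.05 rad/s); the robot touches nothing.
It fails at once if the pot is moved by more than 30 mm (distance of pot from where it was at the start of the episode above 0.03 m).
It fails at once if the mallet is moved by more than 30 mm (distance of mallet from where it was at the start of the episode above 0.03 m).
It fails at once if the chisel is moved by more than 30 mm (distance of chisel from where it was at the start of the episode above 0.03 m).
It fails at once if the mallet is knocked over (angle between mallet's own z axis and vertical above 0.5 rad).
It also fails if it takes over 48 s, if anything falls off the work surface, if the arm or the gripper's body presses on something with over 40 N, if the wrist force passes 120 N, or if a joint passes its speed limit or range.

## Robot

A 6-joint arm with a two-finger parallel gripper is mounted at the origin on the work surface. World frame = base frame: x ahead of the robot, y to its left, z up, the work surface at z = 0. Lengths are in m, angles in rad, forces in N, time in s.
With the tool pointing down it reaches from about 0.425 to 0.95 m from the base axis. Payload 3.5 kg.
Tool frame: the origin (TCP) lies at the very end of the fingers, on their centre line; the grasp point (between the pads) lies 19 mm behind it; z points along the fingers, y is the line along which they close (so a half turn about z gives the same grasp; the last joint's range is limited). The gripper opens to 85 mm and grips with 20 to 120 N. Pads are 22 mm wide; open, the fingers measure 114 mm over their backs; the gripper's body (76 mm by 85 mm) begins 54 mm behind the grasp point. The pads swing forward as they close: fully open they stand 13 mm farther back than shut.
Start: joints at [-0.15, 0.286, 1.577, -0, 1.279, -0.15], TCP at [0.675, 0, 0.231] pointing down, gripper open.
Joint ranges: [-2.77, 2.77], [-0.9, 2.22], [0.21, 2.48], [-1.53, 4.67], [0.24, 2.81], [-2.84, 2.84]. Speed limits (rad/s): [2.79, 2.79, 3.14, 3.14, 3.14, 3.14].

## Interface

Orientations are given as a unit quaternion [x, y, z, w].
In Python, from plant import ctrl, cams, monitor, sign_off gives the robot as it stands (ctrl), with the cameras (cams), the readings (monitor) and the job as plain functions.
- The arm moves only by the shell command python3 inch.py 'ROWS' [FORCE]. ROWS is a JSON list of rows, 1 to 10 of them, each an object with the fields pos (a list: dx, dy, dz in normalised numbers (1 is 1000 mm)), r (a list: a rotation vector rx, ry, rz in parts of the range, where 1.0 means 2 rad), finger_gap (the opening from 0.0 (shut) to 1.0 (fully open)); a field left out counts as zero (the opening has to be given); each row is the pose to reach, as a shift and turn from the pose commanded when the command began, along the tool's axes at that moment; what a row does not reach only later rows make up. A row lasts 1/8 s, in which the tool goes at most 0.0625 m and 0.188 rad, less where a joint would pass 70% of its speed; a pose out of reach is approached as far as the arm can. The fingers move at their own pace and stop on an object; FORCE is the grip in N (left out, the last holds). Time passes only in rows, so rows that do not move let the fingers close. It prints the time, the measured TCP pose, the force, the opening and the grip force at its end. No shift or turn number may pass 1 either way. Input that does not fit is refused with a message, and nothing moves.
- monitor.get_state(): the state, without advancing time (a new reading comes with each control period).
- cams.read_camera(name): name is "scene" or "side" or "wrist"; returns a dict with "pixels" (400x640x3 uint8, red, green, blue), "camera_matrix" (3x3 intrinsics, pixels), "xyz" and "orientation" of the camera in the world. Camera axes: x right, y down, z forward; pixel columns grow to the right and rows downward; lengths in m; the calibration is good to about 2 mm. A picture is of the moment at which its call begins. There is no depth.
- sign_off(): hands the job in; it is judged then, once.
The state is a dict: "time": time; "qpos": joint angles; "dq": joint speeds; "joint_efforts": joint torques, N m; "eef_pos": TCP position; "tcp_rot": TCP orientation; "contact_force": force on the tool from outside, world axes, zero at the start; "wrist_torque": the same for the moment, N m; "opening": opening from 0.0 (shut) to 1.0 (fully open); "finger_force": force on a finger pad.
Only numpy, scipy, OpenCV 4.12 (cv2) and the standard library are available. Lean on these libraries where they do the work, as an engineer would, in place of code of your own. Each camera call takes 0.05 s, during which the arm holds its last target. There are 200 camera calls.

## Working session

There is one attempt and no reset: what is moved stays moved. The work goes in short steps, Python scripts to look and compute and a shell command to move; the robot and the scene stay as the last step left them, time stands still between calls to the robot, and variables do not carry over. Pictures are saved under pics/ and viewed, at most 10 in all, crops included, and the job is handed in when it is done.

```bash
ls; mkdir -p pics; python3 - <<'E'
from plant import ctrl, cams, monitor, sign_off
import cv2,numpy as np,pickle
for n in ["scene","side"]:
    c=cams.read_camera(n)
    cv2.imwrite(f"pics/{n}0.png",c["pixels"][:,:,::-1]); pickle.dump(c,open(f"pics/{n}0.pkl","wb"))
    print(n,c["camera_matrix"],c["xyz"],c["orientation"])
s=monitor.get_state();print(s)
E
```

```text
inch.py
pics
plant.py
scene [[489.27619228   0.         317.15715989]
 [  0.         489.27619228 205.98973228]
 [  0.           0.           1.        ]] [1.57848599 0.06507404 1.30172065] [ 0.65773003  0.67486985 -0.23861021 -0.23453584]
side [[469.12451886   0.         325.95877248]
 [  0.         469.12451886 208.86401647]
 [  0.           0.           1.        ]] [0.49099417 1.14858841 1.00557012] [-0.03355381  0.904906   -0.42347772  0.0261895 ]
{'time': 0.1, 'qpos': array([-1.49994489e-01,  2.87144759e-01,  1.57803271e+00,  4.88831988e-05,
        1.27860697e+00, -1.49997113e-01]), 'dq': array([-4.07671960e-04, -2.85339104e-03, -2.86279590e-03, -4.46278084e-05,
       -1.01600935e-03, -1.25205486e-03]), 'joint_efforts': array([ 1.14915063e-03, -4.07295120e+01, -2.93698221e+01, -1.06323112e-04,
        3.42678482e-03, -4.41654265e-06]), 'eef_pos': array([6.74405401e-01, 1.34977005e-04, 2.30039231e-01]), 'tcp_rot': array([ 7.07110425e-01,  7.07102288e-01, -6.31582876e-04, -8.95897875e-04]), 'contact_force': array([ 0.59437491,  0.54318967, -0.21553392]), 'wrist_torque': array([0.00766633, 0.03581345, 0.02353126]), 'finger_force': 0.0, 'opening': 1.0012510194401592}
```

View pics/scene0.png

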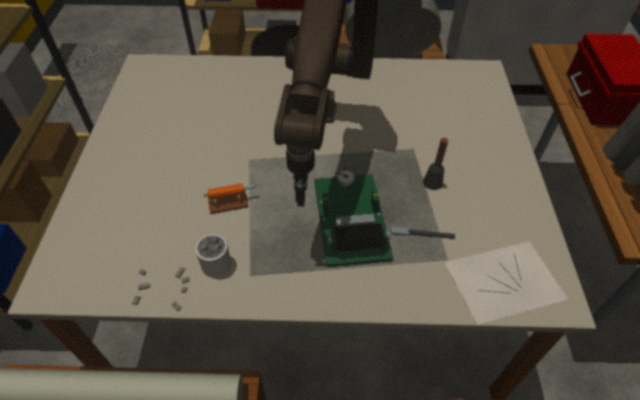

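View pics/side0.png

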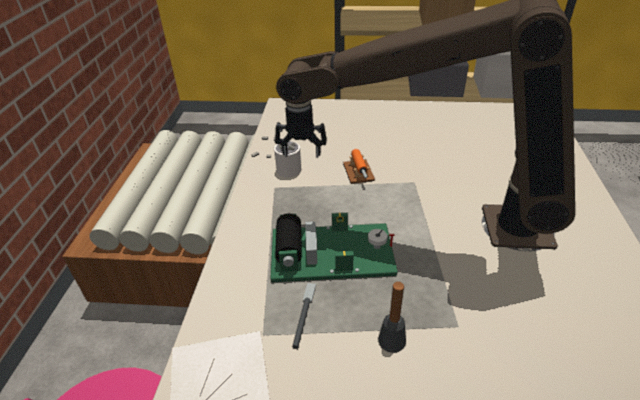

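The scene picture shows the roller in its cradle at about (228,193), the linisher at (355,220), the pot at (212,255), the mallet at (435,180) and the chisel at (420,233). In the side picture the roller is at (360,163), the cheeks at (340,220) and (344,260), and the wheel at (378,237). Next I'll enlarge the relevant parts.

```bash
cat > h.py <<'E'
import numpy as np,cv2,pickle
from scipy.spatial.transform import Rotation as R
def ld(n): return pickle.load(open(f"pics/{n}.pkl","rb"))
def plane(c,uv,z):
    "pixel -> world point at height z"
    K=c["camera_matrix"];d=R.from_quat(c["orientation"]).apply(np.linalg.inv(K)@[uv[0],uv[1],1]);p=np.array(c["xyz"])
    return p+d*(z-p[2])/d[2]
def proj(c,P):
    q=R.from_quat(c["orientation"]).inv().apply(np.atleast_2d(P)-c["xyz"])@c["camera_matrix"].T
    return q[:,:2]/q[:,2:]
E
python3 - <<'E'
from h import *
a=ld("scene0")["pixels"];b=ld("side0")["pixels"]
def cr(im,u,v,w,h,W=400,H=300): return cv2.resize(im[v:v+h,u:u+w],(W,H),interpolation=cv2.INTER_CUBIC)
o=np.vstack([np.hstack([cr(a,305,160,100,75*1),cr(a,195,170,80,60)]),np.hstack([cr(b,264,200,140,105),cr(b,330,140,60,45)])])
o=np.clip(o.astype(float)*1.5,0,255).astype(np.uint8)
cv2.imwrite("pics/crops0.png",o[:,:,::-1])
E
```

```text
(no output)
```

View pics/crops0.png

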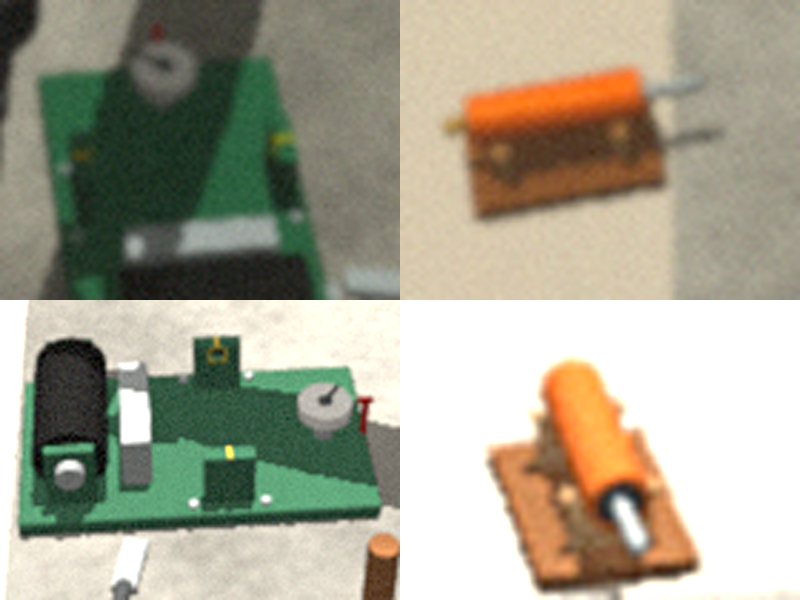

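The crops show that the plunger (steel) points towards +y. They give the deck corners, both yellow lines, the wheel centre and the roller ends, so I'll fit poses from these in both views.

```bash
cat > fit.py <<'E'
from h import *
from scipy.optimize import least_squares
def fit(obs,x0):
    "obs: (cam,uv,local xyz); pose x,y,yaw"
    def w(p,L): return R.from_euler('z',p[2]).apply(L)+[p[0],p[1],0]
    f=lambda p:np.concatenate([proj(c,w(p,L))[0]-uv for c,uv,L in obs])
    r=least_squares(f,x0,loss='soft_l1');return r.x,r.fun.reshape(-1,2)
E
python3 - <<'E'
from fit import *
A=ld("scene0");B=ld("side0")
print(plane(B,(378,237),.066))
obs=[(B,(344.9,253.2),(0,.083,.082)),(B,(340,214.7),(0,-.083,.082)),(B,(340,218.5),(0,-.075,.07)),(B,(378.1,234.3),(-.105,0,.066)),
(B,(386.5,223.8),(-.15,-.105,.02)),(B,(397.4,274.9),(-.15,.105,.02)),
(A,(315,179.5),(-.15,-.105,.02)),(A,(372.5,175),(-.15,.105,.02)),(A,(346.2,177),(-.105,0,.066)),(A,(375.7,194.5),(0,.083,.082)),(A,(325.5,198.8),(0,-.083,.082))]
p,r=fit(obs,[.8,.15,0]);print(p,np.round(r,1))
s=plane(A,(204.2,195),.05);t=plane(A,(255.4,186.4),.05);print(s,t,np.linalg.norm(t-s))
o=[(A,(204.2,195),(0,-.076,.05)),(A,(255.4,186.4),(0,.102,.05)),(B,(366,177.2),(0,.102,.05)),(B,(356.2,150.5),(0,-.058,.05))]
p,r=fit(o,[s[0],s[1]+.08,0]);print(p,np.round(r,1))
print([plane(A,q,z) for q,z in [((212,245),.1),((435,185),.03),((443,141),.208),((420,233),.01)]])
E
```

```text
[0.44043994 0.14431705 0.066     ]
[0.54585447 0.1522604  0.12494358] [[-1.2  0.5]
 [-0.2 -0. ]
 [-0.   0.9]
 [-0.5  1.5]
 [ 0.3 -0.7]
 [ 0.  -2.3]
 [-0.7 -1.5]
 [ 0.4 -1.2]
 [-0.1 -0.6]
 [ 0.1  0.3]
 [-0.1 -0.2]]
[ 0.52442618 -0.33675729  0.05      ] [ 0.48143874 -0.16913606  0.05      ] 0.17304565088620452
[ 0.50538898 -0.26778204  0.24688873] [[-1.4 -0.1]
 [ 0.1 -0.2]
 [-0.1  0.5]
 [-0.1  2.2]]
[array([ 0.75997297, -0.26440005,  0.1       ]), array([0.4405369 , 0.44967371, 0.03      ]), array([0.4085461 , 0.44585487, 0.208     ]), array([0.63352923, 0.38027799, 0.01      ])]
```

```bash
cat > go.py <<'E'
from h import *
from plant import ctrl, cams, monitor, sign_off
D0=np.array([[0,1,0],[1,0,0],[0,0,-1.]])  # tool x=y, tool y=x, z down
def delta(grasp,yaw,tilt=0):
    "grasp point (world) with roller axis yaw and tilt (plunger down) -> row in tool axes"
    T=(R.from_euler('z',yaw)*R.from_euler('x',-tilt)).as_matrix()@D0
    p=np.array(grasp)+.019*T[:,2]
    s=monitor.get_state();C=R.from_quat(s["tcp_rot"])
    return np.round(np.r_[C.inv().apply(p-s["eef_pos"]),(C.inv()*R.from_matrix(T)).as_rotvec()],4)
def snap(name,tag):
    c=cams.read_camera(name);pickle.dump(c,open(f"pics/{tag}.pkl","wb"));return c
E
python3 -c "
from go import *
print(delta((.505,-.268,.19),.247))"
```

```text
[-0.2682 -0.1693  0.0593 -0.0021 -0.0006 -0.247 ]
```

Careful with the scale: turns go in shares of 2 rad. That gives: -0.247 rad is -0.1235.

```bash
python3 inch.py '[{"pos":[-0.268,-0.169,0.059],"r":[-0.001,-0.0005,-0.1235],"finger_gap":1},{"pos":[-0.268,-0.169,0.059],"r":[-0.001,-0.0005,-0.1235],"finger_gap":1},{"pos":[-0.268,-0.169,0.059],"r":[-0.001,-0.0005,-0.1235],"finger_gap":1},{"pos":[-0.268,-0.169,0.059],"r":[-0.001,-0.0005,-0.1235],"finger_gap":1},{"pos":[-0.268,-0.169,0.059],"r":[-0.001,-0.0005,-0.1235],"finger_gap":1},{"pos":[-0.268,-0.169,0.059],"r":[-0.001,-0.0005,-0.1235],"finger_gap":1},{"pos":[-0.268,-0.169,0.059],"r":[-0.001,-0.0005,-0.1235],"finger_gap":1}]'; python3 - <<'E'
from go import *
w=snap("wrist","w1");A=snap("scene","a1");B=snap("side","b1")
print(w["xyz"],R.from_quat(w["orientation"]).as_matrix().round(2))
cr=lambda im,u,v,w,h,W,H: cv2.resize(im[v:v+h,u:u+w],(W,H),interpolation=cv2.INTER_CUBIC)
a=A["pixels"];b=B["pixels"]
o=np.vstack([cr(w["pixels"],0,0,640,400,560,350),np.hstack([cr(a,195,170,80,64,280,224),cr(b,330,140,60,48,280,224)])])
cv2.imwrite("pics/w1.png",o[:,:,::-1])
E
```

```text
time: 0.98
eef_pos: [0.5057, -0.2681, 0.172]
tcp_rot: [0.615, 0.788, 0.001, 0.001]
contact_force: [0.0, 0.3, 0.3]
opening: 0.999
finger_force: 0.0
[ 0.48731159 -0.19521715  0.31430943] [[ 0.97  0.23  0.07]
 [ 0.24 -0.93 -0.29]
 [ 0.    0.3  -0.95]]
```

View pics/w1.png

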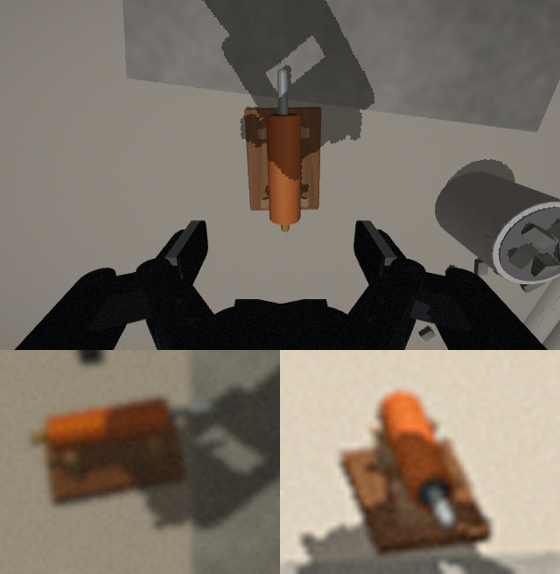

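Wrist view: plunger tip at (324.5,78), stub tip at (326,264), and the roller is well inside the finger gap. I'll segment the orange for accuracy.

```bash
python3 - <<'E'
from go import *
w=ld("w1")
hsv=cv2.cvtColor(w["pixels"],cv2.COLOR_RGB2HSV)
m=cv2.inRange(hsv,(3,170,60),(16,255,255));n,l,st,c=cv2.connectedComponentsWithStats(m);i=1+np.argmax(st[1:,4]);print(st[i],c[i],cv2.minAreaRect(np.argwhere(l==i)[:,::-1].astype(np.float32)))
s=plane(w,(325.7,264),.05);t=plane(w,(324.5,77.7),.05);d=t-s;print(s,t,np.linalg.norm(d),np.arctan2(-d[0],d[1]))
d/=np.linalg.norm(d); print("ctr",s+.076*d,t-.102*d)
print("pred",proj(w,[[.5054-.0,-.2678,.05]]))
E
```

```text
[ 304  131   40  126 4529] [324.59770369 191.73724884] ((323.5, 193.5), (125.0, 39.0), 90.0)
[ 0.5292966  -0.34068662  0.05      ] [ 0.48449825 -0.16893879  0.05      ] 0.1774942526994501 0.25515278402735725
ctr [ 0.51011471 -0.26714714  0.05      ] [ 0.51024236 -0.26763651  0.05      ]
pred [[320.26834042 192.50144236]]
```

```bash
python3 -c "
from go import *
print(delta((.5095,-.2675,.05),.253))"
```

```text
[-0.0011  0.002   0.1417  0.0025  0.0014 -0.0041]
```

Converted, -0.004 rad is -0.002.

```bash
python3 inch.py '[{"pos":[-0.001,0.002,0.06],"r":[0.001,0.0005,-0.002],"finger_gap":1},{"pos":[-0.001,0.002,0.11],"r":[0.001,0.0005,-0.002],"finger_gap":1},{"pos":[-0.001,0.002,0.141],"r":[0.001,0.0005,-0.002],"finger_gap":1},{"pos":[-0.001,0.002,0.141],"r":[0.001,0.0005,-0.002],"finger_gap":1},{"pos":[-0.001,0.002,0.141],"r":[0.001,0.0005,-0.002],"finger_gap":0},{"pos":[-0.001,0.002,0.141],"r":[0.001,0.0005,-0.002],"finger_gap":0},{"pos":[-0.001,0.002,0.141],"r":[0.001,0.0005,-0.002],"finger_gap":0},{"pos":[-0.001,0.002,0.141],"r":[0.001,0.0005,-0.002],"finger_gap":0},{"pos":[-0.001,0.002,0.141],"r":[0.001,0.0005,-0.002],"finger_gap":0}]' 70
python3 -c "
from go import *
s=monitor.get_state();print(s['contact_force'],s['eef_pos'])"
```

```text
time: 2.25
eef_pos: [0.51, -0.2694, 0.0336]
tcp_rot: [0.613, 0.79, 0.0, 0.002]
contact_force: [0.1, 2.3, 6.6]
opening: 0.399
finger_force: 69.3
[0.08685951 2.34086682 6.63552329] [ 0.51002711 -0.26935353  0.03357228]
```

```bash
python3 inch.py '[{"pos":[0,0,-0.06],"finger_gap":0},{"pos":[0,0,-0.12],"finger_gap":0},{"pos":[0,0,-0.16],"finger_gap":0},{"pos":[0,0,-0.16],"finger_gap":0}]'
python3 -c "
from go import *
L=R.from_euler('z',.125).apply([0,-.04,0])+[.546,.152,0]
print(delta(L+[0,0,.21],.125))"
```

```text
time: 2.75
eef_pos: [0.5099, -0.2699, 0.1952]
tcp_rot: [0.613, 0.79, -0.0, 0.004]
contact_force: [0.7, 0.3, -4.0]
opening: 0.395
finger_force: 71.4
[0.3601 0.1346 0.0024 0.0049 0.0063 0.1258]
```

Converted, 0.126 rad is 0.063.

```bash
python3 inch.py '[{"pos":[0.36,0.135,0.002],"r":[0.0025,0.003,0.063],"finger_gap":0},{"pos":[0.36,0.135,0.002],"r":[0.0025,0.003,0.063],"finger_gap":0},{"pos":[0.36,0.135,0.002],"r":[0.0025,0.003,0.063],"finger_gap":0},{"pos":[0.36,0.135,0.002],"r":[0.0025,0.003,0.063],"finger_gap":0},{"pos":[0.36,0.135,0.002],"r":[0.0025,0.003,0.063],"finger_gap":0},{"pos":[0.36,0.135,0.002],"r":[0.0025,0.003,0.063],"finger_gap":0},{"pos":[0.36,0.135,0.002],"r":[0.0025,0.003,0.063],"finger_gap":0},{"pos":[0.36,0.135,0.002],"r":[0.0025,0.003,0.063],"finger_gap":0}]'; python3 - <<'E'
from go import *
w=snap("wrist","w2");B=snap("side","b2");A=snap("scene","a2");b=B["pixels"]
o=np.vstack([cv2.resize(w["pixels"],(560,350)),cv2.resize(b[150:290,240:440],(350,245),interpolation=cv2.INTER_CUBIC).copy()[:, :] if 0 else np.hstack([cv2.resize(b[150:290,240:440],(350,245),interpolation=cv2.INTER_CUBIC),np.zeros((245,210,3),np.uint8)])])
o=np.clip(o.astype(float)*1.4,0,255).astype(np.uint8)
cv2.imwrite("pics/w2.png",o[:,:,::-1])
E
```

```text
time: 3.75
eef_pos: [0.5483, 0.1139, 0.1864]
tcp_rot: [0.661, 0.75, -0.002, -0.005]
contact_force: [0.3, -0.1, -2.9]
opening: 0.394
finger_force: 71.2
```

View pics/w2.png

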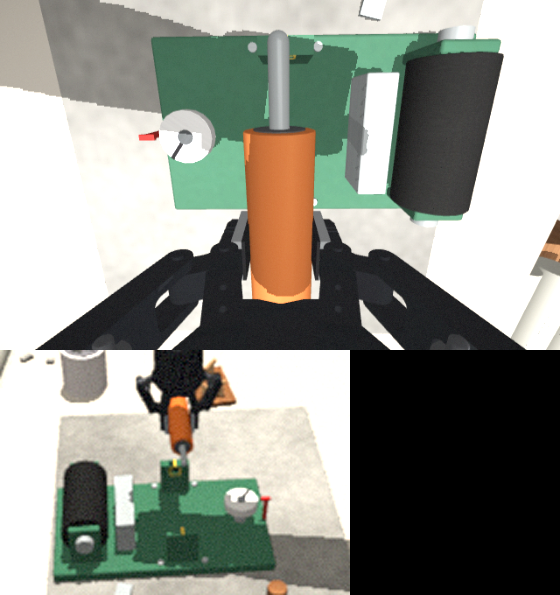

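Wrist view (×1.143): wheel hub at about (213,155), deck corners at (174,43) and (202,238), left cheek line at about (334,65). The side inset shows the roller still held firmly. One sharper crop will give precise pixels.

```bash
python3 - <<'E'
from go import *
w=ld("w2")["pixels"];b=ld("b2")["pixels"]
cr=lambda im,u,v,w,h,W,H: cv2.resize(im[v:v+h,u:u+w],(W,H),interpolation=cv2.INTER_CUBIC)
o=np.hstack([cr(w,150,30,110,220,300,600),np.vstack([cr(w,260,30,150,60,500,200),cr(b,264,195,140,112,500,400)])])
o=np.clip(o.astype(float)*1.5,0,255).astype(np.uint8)
cv2.imwrite("pics/w2c.png",o[:,:,::-1])
E
```

```text
(no output)
```

View pics/w2c.png

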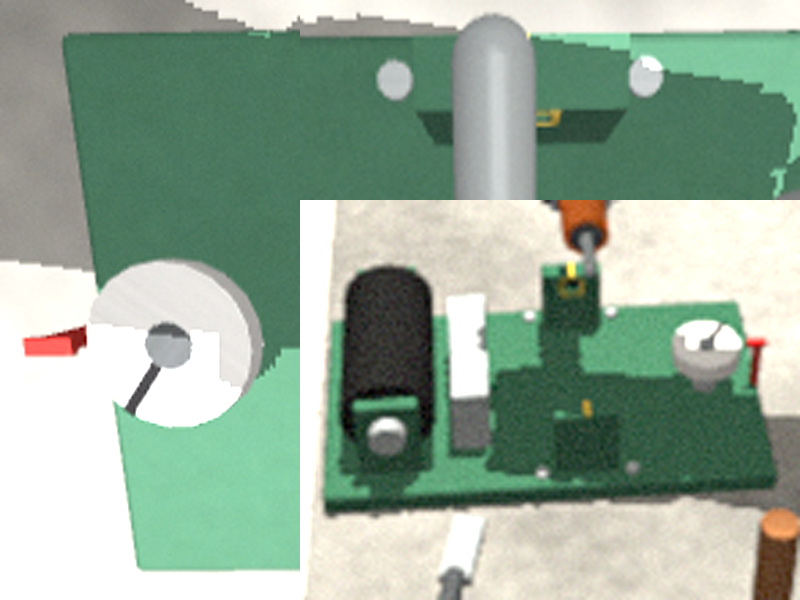

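```bash
python3 - <<'E'
from fit import *
from go import ctrl, cams, monitor, sign_off
W=ld("w2");A=ld("a2");B=ld("b2")
cw=[(173.8,42.8,-.15,.105,.02),(201,239,-.15,-.105,.02),(211.6,156.9,-.105,0,.066),(181.9,153.6,-.138,0,.066),(295.4,63.3,-.025,.075,.082),(358.4,63.3,.025,.075,.082),(302.9,72.9,-.025,.075,.02),(351.8,72.9,.025,.075,.02)]
ow=[(W,k[:2],np.array(k[2:])) for k in cw]
cs=[(339.9,219.4,0,-.075,.07),(339.9,214.6,0,-.083,.082),(344.4,253.2,0,.083,.082)]
os_=[(B,k[:2],np.array(k[2:])) for k in cs]
for o in (ow,os_,ow+os_):
    p,r=fit(o,[.546,.152,.125]);print(p.round(4),r.round(1).tolist())
p,_=fit(ow,[.546,.152,.125])
m=plane(W,(198,180.3),.066);c=R.from_euler('z',p[2]).apply([-.105,0,.066])+[p[0],p[1],0]
v=R.from_euler('z',-p[2]).apply(m-c);print("mark",np.linalg.norm(v),np.arctan2(-v[1],-v[0]))
s=monitor.get_state();C=R.from_quat(s["tcp_rot"]).as_matrix();g=s["eef_pos"]-.019*C[:,2]
t=g+C[:,0]*.102;print("grasp",g,"tip pred",t,"px",proj(W,t),"seen 318.2,34.2; body face",proj(W,g+C[:,0]*.058))
E
```

```text
[0.5492 0.1502 0.1347] [[-2.5, -1.7], [-1.0, 1.7], [1.6, 0.0], [-4.5, 3.6], [0.7, 0.0], [1.7, -0.7], [-1.0, 0.5], [0.8, -0.1]]
[0.545  0.1513 0.1371] [[0.1, -0.2], [-0.1, -0.1], [0.0, 0.3]]
[0.5488 0.1501 0.1327] [[-2.7, -2.0], [-1.5, 1.5], [1.1, -0.2], [-5.0, 3.3], [0.4, -0.0], [1.4, -0.7], [-1.3, 0.5], [0.5, -0.0], [-1.0, -0.5], [-1.2, -0.4], [-1.5, -0.1]]
mark 0.02756585116967585 0.9112945838649831
grasp [0.54953685 0.11210968 0.20709593] tip pred [0.53702014 0.21333744 0.2076166 ] px [[323.14187422  40.45811614]] seen 318.2,34.2; body face [[322.63116949 157.25050924]]
```

```bash
cat >> go.py <<'E'
P=[.547,.151,.134]; TH=.285
def lin(tip,tilt=TH,off=.102):
    "row that puts the (uncompressed) plunger tip at linisher-local tip"
    L=R.from_euler('z',P[2])
    c=np.array(tip)-off*np.array([0,np.cos(tilt),-np.sin(tilt)])
    return delta(L.apply(c)+[P[0],P[1],0],P[2],tilt)
E
python3 - <<'E'
from go import *
s=monitor.get_state();C=R.from_quat(s["tcp_rot"]).as_matrix();g=s["eef_pos"]-.019*C[:,2]
print("side px tip",proj(ld("b2"),g+C[:,0]*.102),"scene",proj(ld("a2"),g+C[:,0]*.102))
print(lin((0,.055,.08)))
E
```

```text
side px tip [[343.82808536 214.01220822]] scene [[372.82240357 168.57665637]]
[-0.0099  0.0037  0.0976 -0.009  -0.2901 -0.0098]
```

Converted, -0.29 rad is -0.145.

```bash
python3 inch.py '[{"pos":[-0.01,0.004,0.03],"r":[-0.0045,-0.075,-0.005],"finger_gap":0},{"pos":[-0.01,0.004,0.06],"r":[-0.0045,-0.145,-0.005],"finger_gap":0},{"pos":[-0.01,0.004,0.097],"r":[-0.0045,-0.145,-0.005],"finger_gap":0},{"pos":[-0.01,0.004,0.097],"r":[-0.0045,-0.145,-0.005],"finger_gap":0},{"pos":[-0.01,0.004,0.097],"r":[-0.0045,-0.145,-0.005],"finger_gap":0}]'; python3 - <<'E'
from go import *
W=snap("wrist","w3");B=snap("side","b3");A=snap("scene","a3")
cr=lambda im,u,v,w,h,W,H: cv2.resize(im[v:v+h,u:u+w],(W,H),interpolation=cv2.INTER_CUBIC)
o=np.vstack([cr(W["pixels"],200,0,240,100,800,333)[:330],np.hstack([cr(B["pixels"],310,205,60,40,400,267),cr(A["pixels"],310,170,75,50,400,267)])])
o=np.clip(o.astype(float)*1.6,0,255).astype(np.uint8)
cv2.imwrite("pics/w3.png",o[:,:,::-1])
s=monitor.get_state();C=R.from_quat(s["tcp_rot"]).as_matrix();t=s["eef_pos"]-.019*C[:,2]+.102*C[:,0]
print(R.from_euler('z',-P[2]).apply(t-[P[0],P[1],0]),proj(W,t),proj(B,t),proj(A,t))
E
```

```text
time: 4.53
eef_pos: [0.5556, 0.1037, 0.0936]
tcp_rot: [0.652, 0.745, -0.092, 0.108]
contact_force: [0.5, 0.4, -2.4]
opening: 0.396
finger_force: 71.0
[0.00282631 0.05576885 0.08421265] [[321.81144153  34.89728063]] [[341.81687763 245.93019581]] [[367.40435347 195.82173195]]
```

View pics/w3.png

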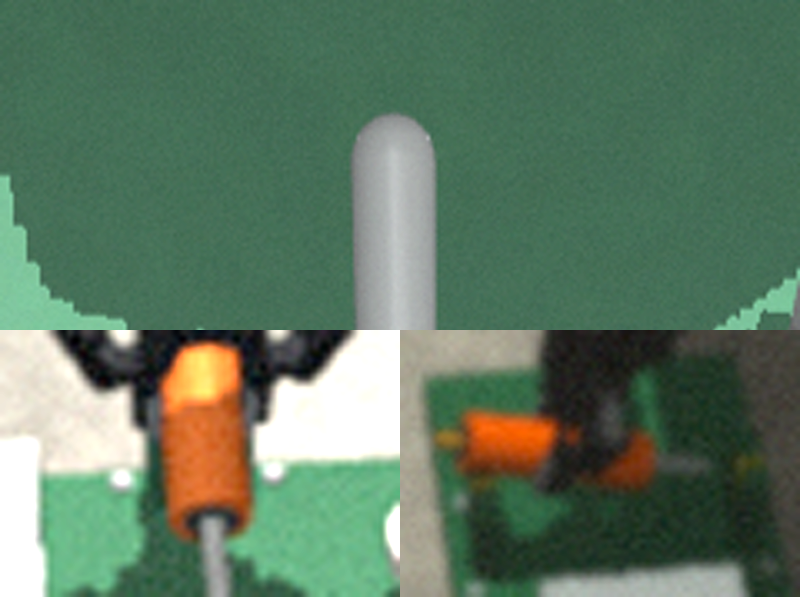

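Tip in scene at about (368.5,195), with the left yellow line at about (374.7,195). In the side view the tip sits at the crop's lower edge, about (343,245). I need one closer crop with tip and yellow line together.

```bash
python3 - <<'E'
from go import *
B=ld("b3");A=ld("a3")
cr=lambda im,u,v,w,h,W,H: cv2.resize(im[v:v+h,u:u+w],(W,H),interpolation=cv2.INTER_CUBIC)
def st(x): x=x.astype(float);return np.clip((x-x.min())*255/(np.percentile(x,97)-x.min()),0,255).astype(np.uint8)
o=np.hstack([st(cr(B["pixels"],328,230,32,40,400,500)),st(cr(A["pixels"],353,182,32,40,400,500))])
cv2.imwrite("pics/w3c.png",o[:,:,::-1])
for n,c,(u,v) in (("B",B,(335,245)),("A",A,(368,185))):
    im=c["pixels"][v:v+20,u:u+20].astype(int);sc=np.minimum(im[...,0],im[...,1])-im[...,2]-abs(im[...,0]-im[...,1]);m=np.clip(sc-12,0,None)
    yy,xx=np.indices(m.shape);print(n,m.sum(),(xx*m).sum()/m.sum()+u,(yy*m).sum()/m.sum()+v)
    L=R.from_euler('z',P[2]).apply([[0,.083,.082]])+[P[0],P[1],0];print(proj(c,L))
E
```

```text
B 320 343.88125 253.03125
[[343.59571405 253.35569448]]
A 40 374.775 194.375
[[375.40751635 194.92625689]]
```

View pics/w3c.png

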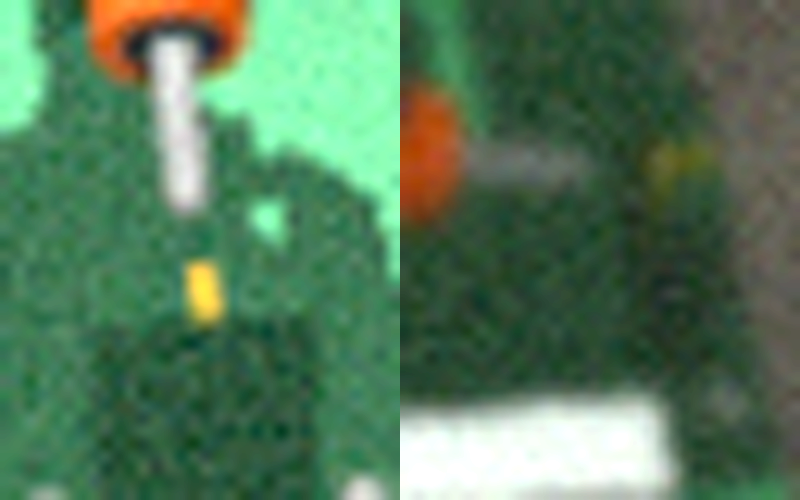

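The side crop puts the tip at (342.3,246.5) and the yellow line at (343.9,253.0). In the scene view they are at (367.7,194.7) and (374.8,194.4). This relative check confirms the linisher x and yaw, shifts y about 2 mm towards −y, and shows the tip is currently 2.8 mm off in +x.

```bash
sed -i 's/^P=.*/P=[.547,.1492,.134]; TH=.26/' go.py; cat >> go.py <<'E'
def rep():
    s=monitor.get_state();C=R.from_quat(s["tcp_rot"]).as_matrix();g=s["eef_pos"]-.019*C[:,2]
    L=lambda v:R.from_euler('z',-P[2]).apply(v)
    print("ctr",L(g-[P[0],P[1],0]).round(4),"tip0",L(g+.102*C[:,0]-[P[0],P[1],0]).round(4),"axis",L(C[:,0]).round(3),"toolz",L(C[:,2]).round(3),"F",L(s["contact_force"]).round(1),"op",round(s["opening"],3),"t",s["time"])
E
python3 -c "
from go import *
rep();print(lin((0,.060,.0755)))"
```

```text
ctr [ 0.003  -0.0403  0.1128] tip0 [0.0031 0.0576 0.0842] axis [ 0.001  0.96  -0.281] toolz [ 0.006 -0.281 -0.96 ] F [ 0.3 -0.1 -3.7] op 0.401 t 4.675
[ 0.0053 -0.0032  0.0102  0.0064  0.0246 -0.0007]
```

Converted, 0.025 rad is 0.0125.

```bash
python3 inch.py '[{"pos":[0.005,-0.003,0.01],"r":[0.003,0.0125,-0.0005],"finger_gap":0},{"pos":[0.005,-0.003,0.01],"r":[0.003,0.0125,-0.0005],"finger_gap":0},{"pos":[0.005,-0.003,0.01],"r":[0.003,0.0125,-0.0005],"finger_gap":0}]'; python3 -c "
from go import *
rep();print(lin((0,.072,.0718)),lin((0,.085,.0682)))"
```

```text
time: 5.05
eef_pos: [0.5511, 0.1062, 0.081]
tcp_rot: [0.652, 0.747, -0.087, 0.096]
contact_force: [-0.9, 0.4, -2.8]
opening: 0.398
finger_force: 71.1
ctr [-0.0016 -0.0382  0.0994] tip0 [-0.0019  0.0603  0.0732] axis [-0.002  0.966 -0.257] toolz [-0.004 -0.257 -0.966] F [-0.8  0.5 -2.8] op 0.398 t 5.05
[ 0.0116  0.0017 -0.0017 -0.0039 -0.0004  0.0025] [ 0.0251  0.0017 -0.0016 -0.0039 -0.0004  0.0025]
```

```bash
python3 inch.py '[{"pos":[0,0.001,0],"finger_gap":0},{"pos":[0,0.001,0],"finger_gap":0},{"pos":[0,0.001,0],"finger_gap":0}]'; python3 -c "
from go import *
rep();print(lin((0,.072,.0718)),lin((0,.085,.0682)))"
```

```text
time: 5.42
eef_pos: [0.5523, 0.1065, 0.0812]
tcp_rot: [0.652, 0.747, -0.087, 0.096]
contact_force: [-0.3, -0.3, -3.8]
opening: 0.398
finger_force: 71.1
ctr [-0.0004 -0.0381  0.0996] tip0 [-0.0006  0.0605  0.0734] axis [-0.003  0.966 -0.257] toolz [-0.003 -0.257 -0.966] F [-0.3 -0.3 -3.8] op 0.398 t 5.425
[ 0.0115  0.0005 -0.0015 -0.0034 -0.0004  0.0025] [ 0.025   0.0005 -0.0013 -0.0034 -0.0004  0.0025]
```

Converted, -0.003 rad is -0.0015.

```bash
python3 inch.py '[{"pos":[0.006,0.001,-0.002],"r":[-0.0015,0,0.001],"finger_gap":0},{"pos":[0.012,0.001,-0.002],"r":[-0.0015,0,0.001],"finger_gap":0},{"pos":[0.018,0.001,-0.002],"r":[-0.0015,0,0.001],"finger_gap":0},{"pos":[0.018,0.001,-0.002],"r":[-0.0015,0,0.001],"finger_gap":0},{"pos":[0.018,0.001,-0.002],"r":[-0.0015,0,0.001],"finger_gap":0}]'; python3 -c "
from go import *
rep()"
```

```text
time: 6.05
eef_pos: [0.5508, 0.1244, 0.0784]
tcp_rot: [0.652, 0.747, -0.085, 0.097]
contact_force: [-0.3, -0.0, -3.3]
opening: 0.397
finger_force: 71.1
ctr [ 0.0004 -0.0202  0.0968] tip0 [0.0004 0.0784 0.0706] axis [-0.001  0.966 -0.257] toolz [-0.001 -0.257 -0.966] F [-0.3  0.  -3.3] op 0.397 t 6.05
```

```bash
for k in 1 2 3 4; do python3 inch.py '[{"pos":[0.003,0,0],"finger_gap":0},{"pos":[0.003,0,0],"finger_gap":0}]' >/dev/null; python3 -c "
from go import *
rep()"; done
```

```text
ctr [ 0.0004 -0.0173  0.096 ] tip0 [0.0004 0.0813 0.0698] axis [-0.001  0.967 -0.257] toolz [-0.001 -0.257 -0.967] F [-0.7 -0.3 -2.8] op 0.4 t 6.3
ctr [ 0.0006 -0.0142  0.0954] tip0 [0.0005 0.0844 0.0692] axis [-0.     0.967 -0.256] toolz [-0.    -0.256 -0.967] F [-0.1  1.1 -3.2] op 0.398 t 6.55
ctr [ 0.0007 -0.012   0.0949] tip0 [0.0006 0.0866 0.0686] axis [-0.001  0.966 -0.258] toolz [-0.    -0.258 -0.966] F [-0.9 -2.5 -1. ] op 0.4 t 6.8
ctr [ 0.0006 -0.0089  0.0939] tip0 [0.0006 0.0897 0.0677] axis [-0.001  0.966 -0.257] toolz [-0.    -0.257 -0.966] F [ 0.3 -3.3 -2.4] op 0.401 t 7.05
```

Force rises only at tip ≈ 85 mm, so the plunger is at the bottom of the left recess. Now I'll compress it.

```bash
python3 inch.py '[{"pos":[0.005,0,0],"finger_gap":0},{"pos":[0.01,0,0],"finger_gap":0},{"pos":[0.015,0,0],"finger_gap":0},{"pos":[0.015,0,0],"finger_gap":0}]' >/dev/null; python3 -c "
from go import *
rep()"; python3 inch.py '[{"pos":[0.002,0,0],"finger_gap":0},{"pos":[0.004,0,0],"finger_gap":0},{"pos":[0.004,0,0],"finger_gap":0}]' >/dev/null; python3 -c "
from go import *
rep()"
```

```text
ctr [0.0006 0.005  0.0903] tip0 [0.0004 0.1035 0.0639] axis [-0.002  0.966 -0.26 ] toolz [-0.001 -0.26  -0.966] F [-0.6 -8.  -0. ] op 0.401 t 7.55
ctr [0.0006 0.0083 0.0894] tip0 [0.0004 0.1068 0.0629] axis [-0.002  0.966 -0.26 ] toolz [-0.001 -0.26  -0.966] F [-1.4 -9.3  0.5] op 0.402 t 7.925
```

```bash
python3 -c "
from go import *
for t,z in ((.17,.069),(.08,.0705),(0,.0713)): print(lin((0,.085,z),t,.0775))"
```

```text
[ 0.004  -0.0005  0.0069 -0.0012  0.0933  0.0016]
[ 0.0062 -0.0005  0.0121 -0.0012  0.1833  0.0015]
[ 0.0089 -0.0005  0.0171 -0.0013  0.2633  0.0015]
```

Converted, 0.093 rad is 0.0465.

```bash
python3 inch.py '[{"pos":[0.002,-0.0005,0.0035],"r":[0,0.0225,0.0005],"finger_gap":0},{"pos":[0.004,-0.0005,0.007],"r":[-0.0005,0.0465,0.0005],"finger_gap":0},{"pos":[0.004,-0.0005,0.007],"r":[-0.0005,0.0465,0.0005],"finger_gap":0}]' >/dev/null; python3 -c "
from go import *
rep()
for t,z in ((.08,.0705),(0,.0713)): print(lin((0,.085,z),t,.0775))"
```

```text
ctr [0.0004 0.0079 0.082 ] tip0 [0.0004 0.1084 0.0647] axis [ 0.     0.986 -0.169] toolz [ 0.001 -0.169 -0.986] F [ -0.2 -10.   -0.2] op 0.399 t 8.3
[ 0.0025 -0.0004  0.0052  0.0006  0.0901 -0.0004]
[ 0.0046 -0.0004  0.0103  0.0006  0.1701 -0.0004]
```

Careful with the scale: turns go in shares of 2 rad. That gives: 0.17 rad is 0.085.

```bash
python3 inch.py '[{"pos":[0.0025,0,0.005],"r":[0,0.045,0],"finger_gap":0},{"pos":[0.0045,0,0.0095],"r":[0,0.085,0],"finger_gap":0},{"pos":[0.0045,0,0.0095],"r":[0,0.085,0],"finger_gap":0},{"pos":[0.0045,0,0.0095],"r":[0,0.085,0],"finger_gap":0}]' >/dev/null; python3 -c "
from go import *
rep();print(lin((0,.085,.0713),0,.0775))"
```

```text
ctr [0.0001 0.0074 0.071 ] tip0 [1.000e-04 1.094e-01 7.090e-02] axis [-0.     1.    -0.001] toolz [ 0.001 -0.001 -1.   ] F [  1.  -10.2  -3.2] op 0.403 t 8.8
[ 0.0001 -0.0001 -0.0003  0.001   0.001   0.0001]
```

```bash
for k in 1 2 3 4; do python3 inch.py '[{"pos":[-0.002,0,0],"finger_gap":0},{"pos":[-0.004,0,0],"finger_gap":0},{"pos":[-0.004,0,0],"finger_gap":0}]' >/dev/null; python3 -c "
from go import *
rep()"; done
```

```text
ctr [0.0001 0.0038 0.071 ] tip0 [1.000e-04 1.058e-01 7.100e-02] axis [-0.  1. -0.] toolz [ 0.001 -0.    -1.   ] F [ 0.6 -9.1 -2.7] op 0.397 t 9.175
ctr [0.0002 0.0002 0.071 ] tip0 [0.0002 0.1022 0.0711] axis [-0.  1.  0.] toolz [ 0.001  0.    -1.   ] F [ 0.9 -8.9 -3.8] op 0.4 t 9.55
ctr [ 0.0002 -0.0035  0.071 ] tip0 [0.0002 0.0985 0.0711] axis [0.    1.    0.001] toolz [ 0.001  0.001 -1.   ] F [ 1.3 -7.4 -4. ] op 0.402 t 9.925
ctr [ 0.0002 -0.0072  0.071 ] tip0 [0.0002 0.0948 0.0712] axis [0.    1.    0.001] toolz [ 0.002  0.001 -1.   ] F [ 0.5 -5.6 -3.5] op 0.398 t 10.3
```

```bash
python3 inch.py '[{"pos":[-0.002,0,0],"finger_gap":0},{"pos":[-0.002,0,0.001],"finger_gap":0},{"pos":[-0.002,0,0.001],"finger_gap":0}]' >/dev/null; python3 -c "
from go import *
rep()"; python3 inch.py '[{"finger_gap":0.6},{"finger_gap":0.8},{"finger_gap":0.8},{"finger_gap":0.8},{"finger_gap":0.8}]'; python3 -c "
from go import *
rep()"
```

```text
ctr [ 0.0003 -0.0091  0.0706] tip0 [0.0003 0.0929 0.0708] axis [0.    1.    0.001] toolz [ 0.001  0.001 -1.   ] F [ 0.9 -5.7 -1.5] op 0.402 t 10.675
time: 11.3
eef_pos: [0.548, 0.1412, 0.0516]
tcp_rot: [0.658, 0.753, 0.001, -0.001]
contact_force: [-1.0, -0.6, -0.1]
opening: 0.801
finger_force: 0.0
ctr [-0.0001 -0.0082  0.0706] tip0 [-0.      0.0938  0.0709] axis [0.    1.    0.004] toolz [ 0.001  0.004 -1.   ] F [-1.  -0.5 -0.1] op 0.801 t 11.3
```

```bash
python3 inch.py '[{"pos":[0,0,-0.03],"finger_gap":0.8},{"pos":[0,0,-0.08],"finger_gap":0.8},{"pos":[0,0,-0.13],"finger_gap":0.8},{"pos":[0,-0.06,-0.16],"finger_gap":1},{"pos":[0,-0.08,-0.16],"finger_gap":1},{"pos":[0,-0.08,-0.16],"finger_gap":1}]'; python3 - <<'E'
from go import *
rep();print(monitor.get_state()["qpos"].round(2))
W=snap("wrist","w4");B=snap("side","b4")
cr=lambda im,u,v,w,h,W,H: cv2.resize(im[v:v+h,u:u+w],(W,H),interpolation=cv2.INTER_CUBIC)
o=np.vstack([cr(W["pixels"],160,0,480,225,640,300),cr(B["pixels"],264,190,140,65,640,298)])
o=np.clip(o.astype(float)*1.4,0,255).astype(np.uint8)
cv2.imwrite("pics/w4.png",o[:,:,::-1])
E
```

```text
time: 12.05
eef_pos: [0.4679, 0.1299, 0.212]
tcp_rot: [0.658, 0.753, 0.002, -0.001]
contact_force: [0.2, 0.9, -0.0]
opening: 1.004
finger_force: 0.0
ctr [-0.081  -0.0086  0.231 ] tip0 [-0.081   0.0934  0.2314] axis [0.    1.    0.003] toolz [ 0.002  0.003 -1.   ] F [ 0.3  0.8 -0. ] op 1.004 t 12.05
[ 0.06 -0.12  2.05  0.    1.21 -0.08]
```

View pics/w4.png

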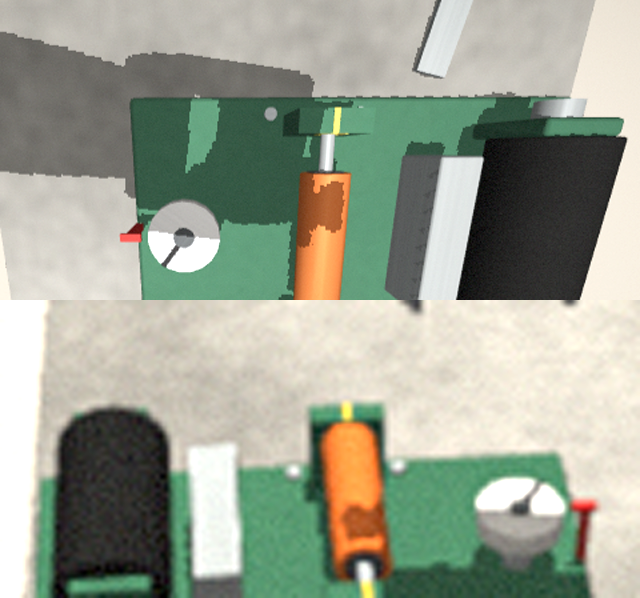

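The roller lies between the cheeks with both pins in their recesses. The wheel hub is at wrist pixel (297.5,177.5), the mark end at about (284.5,197) and the pointer tip at about (267,176).

```bash
python3 - <<'E'
from go import *
W=ld("w4");c=plane(W,(297.7,177.2),.066);m=plane(W,(284.5,197),.066);t=plane(W,(267.2,176),.066)
L=lambda v:R.from_euler('z',-P[2]).apply(v)
print(c,"local",L(c-[P[0],P[1],0]),L(m-c),L(t-c),"angle",np.arctan2(*L(m-c)[[1,0]]),np.arctan2(*L(t-c)[[1,0]]))
w=np.array([P[0],P[1],0])+R.from_euler('z',P[2]).apply([-.105,0,.058]);print("wheel from P",w)
for y in (np.pi/2,-np.pi/2): print(delta(w+[0,0,.06],P[2]+y+.455))
E
```

```text
[0.4436889  0.13703961 0.066     ] local [-0.10400958  0.00175092  0.066     ] [-0.01428306 -0.02104907  0.        ] [-0.03105835  0.00131142  0.        ] angle -2.166987742797804 3.0993934847520537
wheel from P [0.44294128 0.13517207 0.058     ]
[ 8.4000e-03 -2.5400e-02  1.1250e-01  4.3000e-03 -9.0000e-04 -2.0264e+00]
[ 8.4000e-03 -2.5400e-02  1.1250e-01 -8.0000e-04 -3.8000e-03  1.1152e+00]
```

Converted, 1.115 rad is 0.5575.

```bash
python3 inch.py '[{"pos":[0.008,-0.025,0.06],"r":[0,0,0.09],"finger_gap":1},{"pos":[0.008,-0.025,0.06],"r":[0,0,0.185],"finger_gap":1},{"pos":[0.008,-0.025,0.06],"r":[0,0,0.275],"finger_gap":1},{"pos":[0.008,-0.025,0.06],"r":[0,0,0.37],"finger_gap":1},{"pos":[0.008,-0.025,0.06],"r":[0,0,0.46],"finger_gap":1},{"pos":[0.008,-0.025,0.06],"r":[0,0,0.5575],"finger_gap":1},{"pos":[0.008,-0.025,0.06],"r":[0,0,0.5575],"finger_gap":1},{"pos":[0.008,-0.025,0.06],"r":[0,0,0.5575],"finger_gap":1}]'; python3 -c "
from go import *
print(delta((.4433,.136,.058),P[2]-np.pi/2+.455),monitor.get_state()['qpos'].round(2))"
```

```text
time: 13.15
eef_pos: [0.4432, 0.1346, 0.1511]
tcp_rot: [0.957, 0.292, 0.0, -0.002]
contact_force: [-0.8, 1.4, -0.4]
opening: 1.003
finger_force: 0.0
[ 0.0007 -0.0007  0.1121 -0.0032 -0.0013  0.0028] [ 0.07 -0.11  2.15  0.    1.1   1.05]
```

Converted, -0.003 rad is -0.0015.

```bash
python3 inch.py '[{"pos":[0.001,-0.001,0.05],"r":[-0.0015,-0.0005,0.0015],"finger_gap":1},{"pos":[0.001,-0.001,0.09],"r":[-0.0015,-0.0005,0.0015],"finger_gap":1},{"pos":[0.001,-0.001,0.112],"r":[-0.0015,-0.0005,0.0015],"finger_gap":1},{"pos":[0.001,-0.001,0.112],"r":[-0.0015,-0.0005,0.0015],"finger_gap":1},{"pos":[0.001,-0.001,0.112],"r":[-0.0015,-0.0005,0.0015],"finger_gap":0},{"pos":[0.001,-0.001,0.112],"r":[-0.0015,-0.0005,0.0015],"finger_gap":0},{"pos":[0.001,-0.001,0.112],"r":[-0.0015,-0.0005,0.0015],"finger_gap":0},{"pos":[0.001,-0.001,0.112],"r":[-0.0015,-0.0005,0.0015],"finger_gap":0}]' 40; python3 -c "
from go import *
rep()"
```

```text
time: 14.15
eef_pos: [0.4439, 0.1374, 0.0415]
tcp_rot: [0.957, 0.289, 0.001, -0.001]
contact_force: [-3.0, 2.0, 5.5]
opening: 0.643
finger_force: 41.9
ctr [-0.1038  0.002   0.0605] tip0 [-0.012   0.0465  0.0608] axis [0.9   0.436 0.003] toolz [ 0.003  0.002 -1.   ] F [-2.7  2.4  5.5] op 0.643 t 14.15
```

Converted, 0.945 rad is 0.4725.

```bash
python3 inch.py '[{"r":[0,0,0.08],"finger_gap":0},{"r":[0,0,0.16],"finger_gap":0},{"r":[0,0,0.24],"finger_gap":0},{"r":[0,0,0.32],"finger_gap":0},{"r":[0,0,0.4],"finger_gap":0},{"r":[0,0,0.4725],"finger_gap":0},{"r":[0,0,0.4725],"finger_gap":0},{"r":[0,0,0.4725],"finger_gap":0}]'; python3 -c "
from go import *
rep()"; python3 inch.py '[{"finger_gap":0.8},{"finger_gap":1},{"finger_gap":1},{"pos":[0,0,-0.05],"finger_gap":1},{"pos":[0,0,-0.1],"finger_gap":1},{"pos":[0,0,-0.15],"finger_gap":1},{"pos":[0,0,-0.17],"finger_gap":1},{"pos":[0,0,-0.17],"finger_gap":1}]'
```

```text
time: 15.15
eef_pos: [0.444, 0.1369, 0.0415]
tcp_rot: [0.984, -0.179, 0.001, -0.001]
contact_force: [-3.6, 0.8, 5.7]
opening: 0.644
finger_force: 42.0
ctr [-0.1038  0.0016  0.0605] tip0 [-0.0139 -0.0467  0.0607] axis [ 0.881 -0.473  0.002] toolz [ 0.003  0.001 -1.   ] F [-3.4  1.3  5.7] op 0.644 t 15.15
time: 16.15
eef_pos: [0.4442, 0.1364, 0.2115]
tcp_rot: [0.984, -0.178, 0.003, -0.001]
contact_force: [0.2, 0.2, 0.4]
opening: 0.999
finger_force: 0.0
```

```bash
python3 - <<'E'
from go import *
W=snap("wrist","w5");B=snap("side","b5")
L=lambda v:R.from_euler('z',P[2]).apply(v)+[P[0],P[1],0]
q=proj(W,L([-.105,0,.066]))[0];print(q,proj(W,L([-.138,0,.066])),proj(W,L([0,0,.07])))
u,v=int(np.clip(q[0]-90,0,460)),int(np.clip(q[1]-60,0,280));print(u,v)
cr=lambda im,u,v,w,h,W,H: cv2.resize(im[v:v+h,u:u+w],(W,H),interpolation=cv2.INTER_CUBIC)
o=np.vstack([np.hstack([cr(W["pixels"],u,v,180,120,450,300),cr(W["pixels"],0,0,640,400,350,300)]),cr(B["pixels"],300,205,110,41,800,298)])
cv2.imwrite("pics/w5.png",np.clip(o[:,:,::-1]*1.4,0,255).astype(np.uint8))
E
```

```text
[321.69282376 189.39084309] [[336.3957129  215.86368562]] [[268.03398435  93.87414301]]
231 129
```

View pics/w5.png

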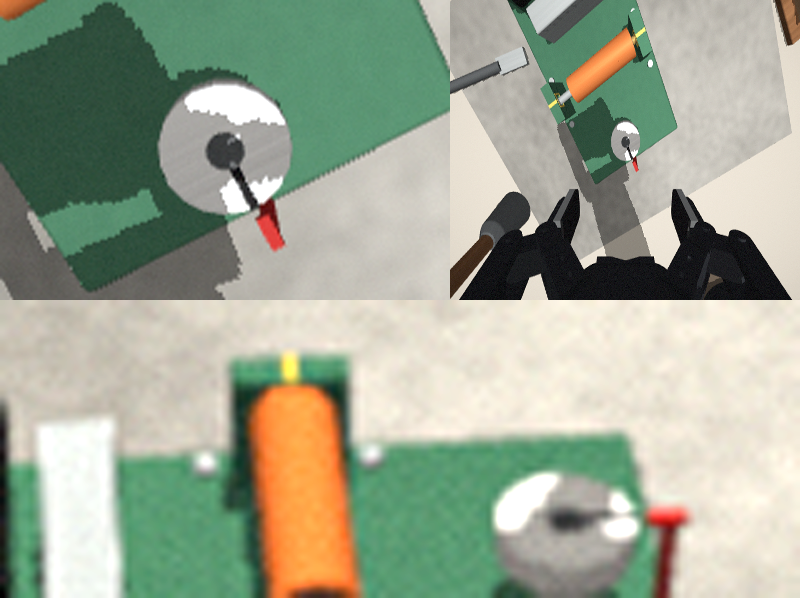

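```bash
python3 - <<'E'
from go import *
W=ld("w5");g=W["pixels"].astype(int);L=lambda v:R.from_euler('z',-P[2]).apply(v)
c=plane(W,(321,188.6),.066)
# dark mark pixels sampled on rings round the wheel centre
for r in (.016,.019,.022,.025):
    a=np.linspace(-.6,.6,121);X=c+R.from_euler('z',P[2]).apply(np.c_[-r*np.cos(a),-r*np.sin(a),0*a])
    px=proj(W,X);v=cv2.remap(W["pixels"].max(2),px[:,0].astype(np.float32)[None],px[:,1].astype(np.float32)[None],cv2.INTER_LINEAR)[0].astype(float)
    k=v<60;print(r,a[k].mean() if k.any() else None,k.sum())
for r in (.036,.04,.044,.048):
    a=np.linspace(-.6,.6,121);X=c+R.from_euler('z',P[2]).apply(np.c_[-r*np.cos(a),-r*np.sin(a),0*a])
    px=np.round(proj(W,X)).astype(int);q=g[px[:,1],px[:,0]];k=q[:,0]>2*q[:,1]+10;print(r,a[k].mean() if k.any() else None,k.sum())
E
```

```text
0.016 -0.04499999999999997 14
0.019 -0.04499999999999997 14
0.022 -0.04499999999999997 14
0.025 -0.03499999999999997 12
0.036 0.015000000000000041 20
0.04 -0.004999999999999961 18
0.044 -0.009999999999999966 13
0.048 -0.004999999999999967 12
```

```bash
python3 -c "
from plant import ctrl, cams, monitor, sign_off
print(sign_off())"
```

```text
the job is handed in; nothing more can be done
None
```

The roller is seated in both recesses, and the tracking wheel's mark is about 0.04 rad from the pointer (limit 0.12). I handed the job in at about 16 s of the 48 s allowed, with the gripper clear; the hand-in gave no verdict.

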